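# Line up the sample bottles by height beside the code reader

## Task

Line up the four white bottles in order of height on the four round marks of the strip: the tallest on the mark next to the code reader, then step by step down to the shortest on the mark farthest from it. Stand each bottle upright in the middle of its mark, and leave the clear measuring cylinder standing where it is.

Things in the scene. Friction and masses are not known exactly. Their poses are not given: they have to be found in the camera images.
- bottle_a: The tallest of four closed white plastic bottles with paper band and light grey cap: round, 122 mm high over the cap, 56 mm across, loose, upright, up to 360 g. Its wall is straight to 88 mm above its foot (then shoulder and 35 mm cap); grip it there, TCP about 77 mm above the foot. Origin: centre of its underside, z up.
- bottle_b: The second tallest of four closed white plastic bottles with paper band and light grey cap: round, 100 mm high over the cap, 47 mm across, loose, upright, up to 240 g. Its wall is straight to 72 mm above its foot (then shoulder and 29 mm cap); grip it there, TCP about 63 mm above the foot. Origin: centre of its underside, z up.
- bottle_c: The third tallest of four closed white plastic bottles with paper band and light grey cap: round, 80 mm high over the cap, 40 mm across, loose, upright, up to 160 g. Its wall is straight to 57 mm above its foot (then shoulder and 25 mm cap); grip it there, TCP about 50 mm above the foot. Origin: centre of its underside, z up.
- bottle_d: The shortest of four closed white plastic bottles with paper band and light grey cap: round, 62 mm high over the cap, 34 mm across, loose, upright, up to 100 g. Its wall is straight to 44 mm above its foot (then shoulder and 21 mm cap); grip it there, TCP about 39 mm above the foot. Origin: centre of its underside, z up.
- mark_1: Round black rubber mark 1 of 4 (numbered from the robot's right to left, in a straight row 90 mm apart), 80 mm across, 2 mm thick, on a fixed bare-metal strip 100 x 360 x 6 mm; its top, where a bottle stands, is 8 mm above the bench. Origin: centre of its underside, 6 mm above the bench; z up, y along the row to higher numbers, x across it.
- mark_2: Round black rubber mark 2 of 4 (numbered from the robot's right to left, in a straight row 90 mm apart), 80 mm across, 2 mm thick, on a fixed bare-metal strip 100 x 360 x 6 mm; its top, where a bottle stands, is 8 mm above the bench. Origin: centre of its underside, 6 mm above the bench; z up, y along the row to higher numbers, x across it.
- mark_3: Round black rubber mark 3 of 4 (numbered from the robot's right to left, in a straight row 90 mm apart), 80 mm across, 2 mm thick, on a fixed bare-metal strip 100 x 360 x 6 mm; its top, where a bottle stands, is 8 mm above the bench. Origin: centre of its underside, 6 mm above the bench; z up, y along the row to higher numbers, x across it.
- mark_4: Round black rubber mark 4 of 4 (numbered from the robot's right to left, in a straight row 90 mm apart), 80 mm across, 2 mm thick, on a fixed bare-metal strip 100 x 360 x 6 mm; its top, where a bottle stands, is 8 mm above the bench. Origin: centre of its underside, 6 mm above the bench; z up, y along the row to higher numbers, x across it.
- reader: Code reader: fixed white upright housing, 50 x 50 mm, 118 mm high, dark windows, blue top, just beyond one end of the strip (right or left, it varies), its axis 80 mm from the centre of the end mark. A black rubber stop 20 mm high is at the other end. Origin: centre of its underside, on the bench.
- cylinder: Clear plastic measuring cylinder, 140 mm high, tube 26 mm across (lip 31 mm), round blue foot 60 mm across; loose, standing upright in the roughly left-to-right line of bottles, about 95 mm or more from them centre to centre. Not to be moved. Origin: centre of its underside, z up.
Things that resemble listed ones, but are neither listed nor needed, are in the scene too. Leave any pink, turquoise or yellow look-alike of the bottle_b alone.

How it is judged:
By the outcome, as a careful person would: the job done as asked, in the order asked, and still so for the second after the job is handed in, with the robot touching nothing.
It also fails if it takes over 106 s, if anything falls off the work surface, if the arm or the gripper's body presses on something with over 40 N, if the wrist force passes 120 N, or if a joint passes its speed limit or range.

## Robot

A 6-joint arm with a two-finger parallel gripper is mounted at the origin on the work surface. World frame = base frame: x ahead of the robot, y to its left, z up, the work surface at z = 0. Lengths are in m, angles in rad, forces in N, time in s.
With the tool pointing down it reaches from about 0.3 to 0.825 m from the base axis. Payload 5.4 kg.
Tool frame: the origin (TCP) lies between the finger pads, 19 mm behind the fingertips; this is the grasp point; z points along the fingers, y is the line along which they close (so a half turn about z gives the same grasp; the last joint's range is limited). The gripper opens to 92 mm and grips with 3 to 60 N. Pads are 20 mm wide; open, the fingers measure 128 mm over their backs; the gripper's body (75 mm by 189 mm) begins 69 mm behind the grasp point.
Start: joints at [1.053, 0.158, 1.597, -0, 1.386, -0.21], TCP at [0.174, 0.548, 0.233] pointing down, gripper open.
Joint ranges: [-2.91, 2.91], [-0.94, 2.29], [0.18, 2.7], [-1.29, 4.43], [0.17, 2.64], [-3, 3]. Speed limits (rad/s): [2.57, 2.57, 3.14, 3.14, 3.14, 3.14].

## Interface

Orientations are given as a rotation vector (axis times angle).
In Python, from workcell import bot gives the robot as it stands. Calls block until the motion is done:
- bot.goto(position, orientation): joint-space move of the TCP to a pose.
- bot.line_to(position, rot=None, max_speed=0.15): straight line of the TCP; rot=None keeps the orientation; max_speed is the mean speed in m/s.
- bot.set_joints(angles): joint-space move.
- bot.set_gripper(opening, newtons=None): opening from 0.0 (shut) to 1.0 (fully open); newtons is the grip in N (None keeps the last); returns when the fingers have stopped.
- bot.hold(seconds).
- bot.inverse_kinematics(position, orientation): joint angles nearest the present ones, or None.
- bot.read_camera(name): name is "side" or "top" or "wrist"; returns a dict with "pixels" (400x640x3 uint8, blue, green, red), "fx", "fy", "cx", "cy" (pixels), "R" (3x3) and "t" (3): a world point X has camera coordinates R X + t. Camera axes: x right, y down, z forward; pixel columns grow to the right and rows downward; lengths in m; the calibration is good to about 2 mm. A picture is of the moment at which its call begins. There is no depth.
A pose or a line that the arm cannot do raises bot.MotionError and nothing moves.
- bot.job_done(): hands the job in; it is judged then, once.
Readings, each from a call of its own:
- bot.current_clock(): time.
- bot.current_joints(): joint angles.
- bot.current_joint_vel(): joint speeds.
- bot.current_effort(): joint torques, N m.
- bot.current_ee_pos(): TCP position.
- bot.current_tool_rot(): TCP orientation.
- bot.current_contact_force(): force on the tool from outside, world axes, zero at the start.
- bot.current_ft_torque(): the same for the moment, N m.
- bot.current_opening(): opening from 0.0 (shut) to 1.0 (fully open).
- bot.current_grip_force(): force on a finger pad.
Only numpy, scipy, OpenCV 4.12 (cv2) and the standard library are available. Lean on these libraries where they do the work, as an engineer would, in place of code of your own. Each camera call takes 0.05 s, during which the arm holds its last target. There are 200 camera calls.

## Working session

There is one attempt and no reset: what is moved stays moved. The work goes in short steps, each a Python script; the robot and the scene stay as the last script left them, time stands still between calls to the robot, and variables do not carry over. Pictures are saved under pics/ and viewed, at most 14 in all, crops included, and the job is handed in when it is done.

```bash
mkdir -p pics; python3 - <<'E'
from workcell import bot
import cv2,numpy as np
for n in("side","top"):
    c=bot.read_camera(n);cv2.imwrite(f"pics/{n}0.png",c["pixels"])
    R=np.array(c["R"]);t=np.array(c["t"])
    print(n,c["fx"],c["fy"],c["cx"],c["cy"],R.round(3).tolist(),(-R.T@t).round(3))
print(bot.current_clock(),bot.current_tool_rot())
E
```

```text
side 432.51334642160555 432.51334642160555 321.12188703991427 201.17143111883436 [[1.0, -0.018, -0.0], [-0.014, -0.769, -0.639], [0.011, 0.639, -0.769]] [ 0.471 -0.651  0.838]
top 427.35272296604955 427.35272296604955 323.3899043815437 194.03087468926444 [[0.027, -0.999, -0.017], [-0.988, -0.024, -0.149], [0.149, 0.021, -0.989]] [ 0.358 -0.002  0.863]
0.1 [-4.81502380e-01 -3.10387497e+00  2.39752502e-03]
```

View pics/top0.png

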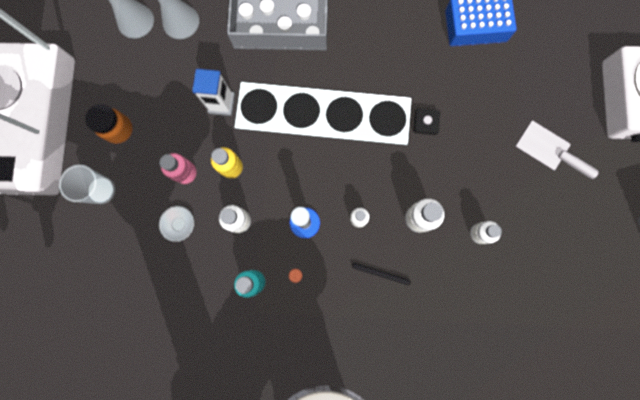

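View pics/side0.png

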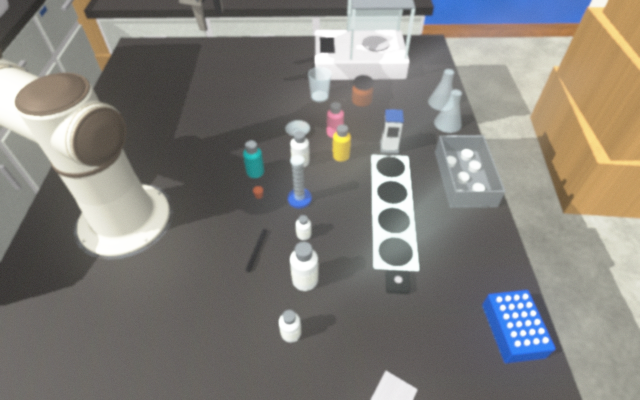

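The top view shows the white strip with marks at (259,106), (302,110), (345,114) and (388,118). The reader is at (211,90), at the left (+y) end, so the order is a on mark 4, then b on 3, c on 2 and d on 1. The white bottles are at (235,219) b, (360,218) d, (425,215) a and (486,233) c. The cylinder's blue foot is at (305,223), with yellow, pink and turquoise look-alikes and a glass around it.

The side view agrees: b (300,150), cylinder (299,190), d (304,228), a (304,268), c (290,327).

```bash
cat > vis.py <<'E'
import cv2,numpy as np
from workcell import bot
H=dict(a=.122,b=.100,c=.080,d=.062);RAD=dict(a=.028,b=.0235,c=.020,d=.017)
def cam(n,img=None):
    c=bot.read_camera(n);c["R"]=np.array(c["R"]);c["t"]=np.array(c["t"]);c["C"]=-c["R"].T@c["t"];return c
def ray(c,uv):
    uv=np.atleast_2d(uv).astype(float)
    d=np.c_[(uv[:,0]-c["cx"])/c["fx"],(uv[:,1]-c["cy"])/c["fy"],np.ones(len(uv))]
    return d@c["R"]
def onplane(c,uv,z):
    d=ray(c,uv);return c["C"]+d*((z-c["C"][2])/d[:,2])[:,None]
def proj(c,X):
    p=np.atleast_2d(X)@c["R"].T+c["t"];return np.c_[c["fx"]*p[:,0]/p[:,2]+c["cx"],c["fy"]*p[:,1]/p[:,2]+c["cy"]]
def blob(c,uv,thr=110):
    g=c["pixels"].min(2)
    _,l,s,ce=cv2.connectedComponentsWithStats((g>thr).astype(np.uint8))
    k=np.argmin([np.hypot(*(np.argwhere(l==i)[:,::-1]-uv).T).min() if i and s[i,4]>40 else 1e9 for i in range(len(s))])
    return l==k,s[k],ce[k]
def marks(c):
    g=c["pixels"].max(2)
    w=(c["pixels"].min(2)>150).astype(np.uint8)
    cs,h=cv2.findContours(w,cv2.RETR_CCOMP,cv2.CHAIN_APPROX_NONE)
    out=[]
    for k,x in enumerate(cs):
        if h[0][k][3]>=0 and cv2.contourArea(x)>500: out.append(cv2.fitEllipse(x)[0])
    return np.array(out)
E
python3 - <<'E'
from vis import *
T=cam("top");S=cam("side")
for n,c in(("top",T),("side",S)):
    m=marks(c);P=onplane(c,m,.008);P=P[np.argsort(P[:,1])];print(n,P.round(4).tolist())
seeds=dict(a=((425,215),(304,268)),b=((235,219),(300,152)),c=((486,233),(290,327)),d=((360,218),(304,228)))
for k,(t,s) in seeds.items():
    ms=[]
    for c,uv in((T,t),(S,s)):
        m,st,ce=blob(c,uv);az=ray(c,np.argwhere(m)[:,::-1]);az=np.arctan2(az[:,1],az[:,0]);lo,hi=az.min(),az.max();ms.append(((lo+hi)/2,(hi-lo)/2,ce,st))
    # two rays through centroids
    A=[];b=[]
    d=[ray(c,m[2])[0] for c,m in((T,ms[0]),(S,ms[1]))]
    d=[x/np.linalg.norm(x) for x in d];Q=[np.eye(3)-np.outer(x,x) for x in d]
    X=np.linalg.solve(Q[0]+Q[1],Q[0]@T["C"]+Q[1]@S["C"])
    # azimuth planes
    N=np.array([[-np.sin(m[0]),np.cos(m[0])] for m in ms]);xy=np.linalg.solve(N,[N[0]@T["C"][:2],N[1]@S["C"][:2]])
    rad=[np.sin(m[1])*np.linalg.norm(xy-c["C"][:2]) for c,m in((T,ms[0]),(S,ms[1]))]
    print(k,"tri",X.round(4),"mid",H[k]/2,"az",xy.round(4),"rad",np.round(rad,4),RAD[k],[m[3].tolist() for m in ms])
# cylinder foot
for n,c,uv in(("top",T,(305,223)),("side",S,(299,198))):
    h=cv2.cvtColor(c["pixels"],cv2.COLOR_BGR2HSV);m=cv2.inRange(h,(100,120,60),(130,255,255))
    _,l,s,ce=cv2.connectedComponentsWithStats(m);k=np.argmin(np.hypot(*(ce-uv).T));print(n,"cyl",s[k],onplane(c,ce[k],.008))
i=np.hstack([cv2.resize(T["pixels"][180:260,210:330],None,fx=3,fy=3),cv2.resize(S["pixels"][115:215,250:350],(360,360))[:240]])
i=np.vstack([i,np.hstack([cv2.resize(T["pixels"][180:260,340:510][:, :120],None,fx=3,fy=3),cv2.resize(S["pixels"][210:350,240:360],(360,420))[:240]])])
cv2.imwrite("pics/crop1.png",i)
E
```

```text
top [[0.6487, -0.112, 0.008], [0.6555, -0.0223, 0.008], [0.6625, 0.0674, 0.008], [0.6694, 0.157, 0.008], [0.4893, 0.5243, 0.008]]
side [[0.6493, -0.1131, 0.008], [0.656, -0.0226, 0.008], [0.6634, 0.0665, 0.008]]
a tri [ 0.4416 -0.1723  0.0826] mid 0.061 az [ 0.4427 -0.1771] rad [0.0295 0.0306] 0.028 [[406, 198, 39, 35, 1023], [289, 214, 30, 78, 1667]]
b tri [0.4274 0.1899 0.0266] mid 0.05 az [0.4267 0.1838] rad [0.0249 0.0315] 0.0235 [[218, 205, 33, 28, 710], [285, 119, 26, 82, 1355]]
c tri [ 0.4151 -0.2986  0.0361] mid 0.04 az [ 0.4175 -0.3104] rad [0.0224 0.0218] 0.02 [[471, 221, 31, 24, 580], [277, 309, 25, 35, 673]]
d tri [ 0.4435 -0.0648 -0.0839] mid 0.031 az [ 0.4352 -0.0537] rad [0.0175 0.0385] 0.017 [[350, 207, 20, 21, 321], [289, 214, 30, 78, 1667]]
top cyl [289 207  31  32 442] [[0.42102729 0.04707534 0.008     ]]
side cyl [288 190  23  18 225] [[0.42776518 0.04322993 0.008     ]]
```

View pics/crop1.png

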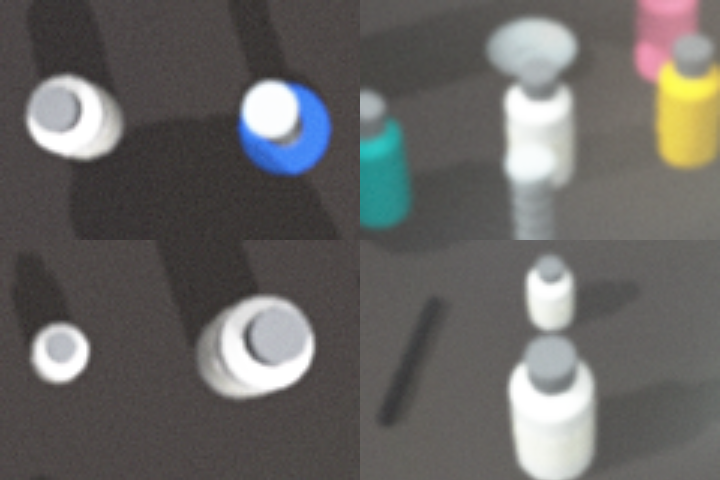

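The crop shows all four bottles upright with grey caps. In the side view a's cap touches d's blob, and b overlaps the funnel and the cylinder lip. I'll use cap centres in the top view at cap height, and body azimuths from side regions that avoid the overlaps.

```bash
python3 - <<'E'
from vis import *
T=cam("top");S=cam("side")
top=dict(a=(432,212),b=(228,216),c=(491,229),d=(360,215))
side=dict(a=(286,255,322,295),b=(286,141,314,155),c=(274,318,304,345),d=(292,220,316,240))
hs=cv2.cvtColor(T["pixels"],cv2.COLOR_BGR2HSV)
for k in H:
    u,v=top[k];g=T["pixels"].min(2);r=24 if k=="a" else 20
    m=np.zeros_like(g);m[v-r:v+r,u-r:u+r]=1
    wall=g>110
    cap=((g>105)&(g<178)&(m>0)).astype(np.uint8)
    cap=cv2.morphologyEx(cap,cv2.MORPH_OPEN,np.ones((4,4),np.uint8))
    _,l,s,ce=cv2.connectedComponentsWithStats(cap)
    j=1+np.argmin([np.hypot(*(x-top[k])) for x in ce[1:]])
    P=onplane(T,ce[j],H[k])[0]
    x0,y0,x1,y1=side[k];gs=S["pixels"].min(2)[y0:y1,x0:x1]
    uv=np.argwhere(gs>130)[:,::-1]+[x0,y0];d=ray(S,uv);az=np.arctan2(d[:,1],d[:,0]);
    mid=(az.min()+az.max())/2;rr=np.sin((az.max()-az.min())/2)*np.hypot(*(P-S["C"])[:2])
    xs=S["C"][0]+(P[1]-S["C"][1])/np.tan(mid)
    print(k,P.round(4),s[j].tolist(),"x side",round(xs,4),"rad",round(rr,4),RAD[k], "sideproj foot/top",proj(S,[[*P[:2],0],[*P[:2],H[k]]]).round(0).tolist())
E
```

```text
a [ 0.4366 -0.1404  0.122 ] [409, 209, 6, 12, 69] x side 0.4409 rad 0.0324 0.028 sideproj foot/top [[302.0, 265.0], [300.0, 234.0]]Traceback (most recent call last):
  File "<stdin>", line 13, in <module>
    return _wrapfunc(a, 'argmin', axis=axis, out=out, **kwds)
    return _wrapit(obj, method, *args, **kwds)
    result = getattr(arr, method)(*args, **kwds)
ValueError: attempt to get argmin of an empty sequence
```

```bash
cat > meas.py <<'E'
from vis import *
T=cam("top");S=cam("side")
top=dict(a=(432,212),b=(228,216),c=(492,230),d=(360,215))
side=dict(a=(284,255,324,280),b=(286,141,314,153),c=(274,318,304,335),d=(292,222,316,236))
g=cv2.GaussianBlur(T["pixels"],(3,3),0).min(2).astype(int)
for k in H:
    u,v=top[k];val=int(np.median(g[v-2:v+3,u-2:u+3]))
    cap=((abs(g-val)<22)).astype(np.uint8);cap=cv2.morphologyEx(cap,cv2.MORPH_OPEN,np.ones((5,5),np.uint8))
    _,l,s,ce=cv2.connectedComponentsWithStats(cap);j=l[v,u]
    P=onplane(T,ce[j],H[k])[0]
    x0,y0,x1,y1=side[k];gs=S["pixels"].min(2)[y0:y1,x0:x1]
    uv=np.argwhere(gs>150)[:,::-1]+[x0,y0];d=ray(S,uv);az=np.arctan2(d[:,1],d[:,0])
    mid=(az.min()+az.max())/2;rr=np.sin((az.max()-az.min())/2)*np.hypot(*(P-S["C"])[:2])
    xs=S["C"][0]+(P[1]-S["C"][1])/np.tan(mid)
    # body: top-view blob azimuth about nadir
    m,st,_=blob(T,top[k]);d=ray(T,np.argwhere(m)[:,::-1]);at=np.arctan2(d[:,1],d[:,0]);mt=(at.min()+at.max())/2
    ax=np.arctan2(*(P-T["C"])[1::-1])
    print(k,P.round(4),"capval",val,s[j].tolist(),"x side",round(xs,4),"rad",round(rr,4),RAD[k],"top az err mm",round(1e3*(ax-mt)*np.hypot(*(P-T["C"])[:2]),1),"side foot/top",proj(S,[[*P[:2],0],[*P[:2],H[k]]]).round(0).tolist())
E
python3 meas.py
```

```text
a [ 0.4453 -0.1773  0.122 ] capval 187 [425, 201, 17, 19, 269] x side 0.4425 rad 0.0286 0.028 top az err mm 2.4 side foot/top [[306.0, 280.0], [304.0, 249.0]]
b [0.4291 0.1853 0.1   ] capval 181 [221, 208, 14, 16, 181] x side 0.4279 rad 0.0241 0.0235 top az err mm -1.7 side foot/top [[300.0, 162.0], [299.0, 134.0]]
c [ 0.4173 -0.2979  0.08  ] capval 183 [490, 224, 10, 12, 108] x side 0.4155 rad 0.0209 0.02 top az err mm 2.2 side foot/top [[291.0, 333.0], [289.0, 316.0]]
d [ 0.4401 -0.054   0.062 ] capval 186 [356, 211, 8, 9, 69] x side 0.4385 rad 0.0177 0.017 top az err mm 2.4 side foot/top [[304.0, 234.0], [303.0, 218.0]]
```

Each cap position agrees with its body azimuth within about 2.5 mm, and the marks are 90 mm apart in both views. I'll move now, doing bottle a first and then checking it.

```bash
cat > act.py <<'E'
from vis import *
from scipy.spatial.transform import Rotation as Ro
BOT=dict(a=(.4435,-.177),b=(.428,.1845),c=(.416,-.2985),d=(.439,-.0545))
MK=dict(d=(.649,-.1125),c=(.6558,-.0225),b=(.663,.067),a=(.6695,.1565))
GR=dict(a=.077,b=.063,c=.050,d=.039)
ROT=[Ro.from_matrix(np.array([[0,s,0],[s,0,0],[0,0,-1]],float)).as_rotvec() for s in(1,-1)]
def best(p):
    q=[(abs(j[5]),i) for i,r in enumerate(ROT) if (j:=bot.inverse_kinematics(p,r)) is not None];return ROT[min(q)[1]]
R=best([.55,0,.25])
def move(k):
    (x,y),(X,Y),g=BOT[k],MK[k],GR[k];up=g+.155
    bot.goto([x,y,max(up,.2)],R);bot.line_to([x,y,g],max_speed=.12)
    bot.set_gripper(0,25);o=bot.current_opening();bot.line_to([x,y,up],max_speed=.15)
    print(k,"width mm",round(o*92,1),2e3*RAD[k],"lifted",round(bot.current_opening()*92,1),"grip",bot.current_grip_force())
    if abs(bot.current_opening()*92-2e3*RAD[k])>6: raise SystemExit("bad grip")
    bot.line_to([X,Y,up+.008],max_speed=.2);bot.line_to([X,Y,g+.03],max_speed=.15);bot.line_to([X,Y,g+.0085],max_speed=.04)
    print(" F",np.round(bot.current_contact_force(),1),np.round(bot.current_ee_pos(),4))
    bot.hold(.3);bot.set_gripper(1.0);bot.line_to([X,Y,up],max_speed=.15);print(" t",bot.current_clock())
E
python3 - <<'E'
from act import *
print(R,[None if (q:=bot.inverse_kinematics([*v,z],R)) is None else np.round(q,2).tolist() for v in [*BOT.values(),*MK.values()] for z in(.045,.24)])
bot.set_gripper(1.0)
move("a")
cv2.imwrite("pics/s1.png",cam("side")["pixels"])
E
```

```text
[2.22144147 2.22144147 0.        ] [[-0.63, 0.15, 2.01, -0.0, 0.98, -0.63], [-0.63, -0.1, 1.85, -0.0, 1.39, -0.63], [0.15, 0.13, 2.04, -0.0, 0.97, 0.15], [0.15, -0.14, 1.88, -0.0, 1.4, 0.15], [-0.86, 0.24, 1.92, -0.0, 0.99, -0.86], [-0.86, -0.01, 1.76, 0.0, 1.39, -0.86], [-0.4, 0.07, 2.11, -0.0, 0.97, -0.4], [-0.4, -0.2, 1.94, -0.0, 1.41, -0.4], [-0.35, 0.56, 1.48, -0.0, 1.1, -0.35], [-0.35, 0.37, 1.33, -0.0, 1.44, -0.35], [-0.22, 0.56, 1.48, -0.0, 1.1, -0.22], [-0.22, 0.36, 1.34, -0.0, 1.44, -0.22], [-0.08, 0.58, 1.45, -0.0, 1.11, -0.08], [-0.08, 0.39, 1.31, -0.0, 1.45, -0.08], [0.05, 0.63, 1.38, -0.0, 1.14, 0.05], [0.05, 0.44, 1.23, -0.0, 1.46, 0.05]]
a width mm 54.9 56.0 lifted 55.5 grip 24.93720138212666
 F [ 1.4  0.1 -1.9] [0.6694 0.1565 0.0851]
 t 12.6083
```

View pics/s1.png

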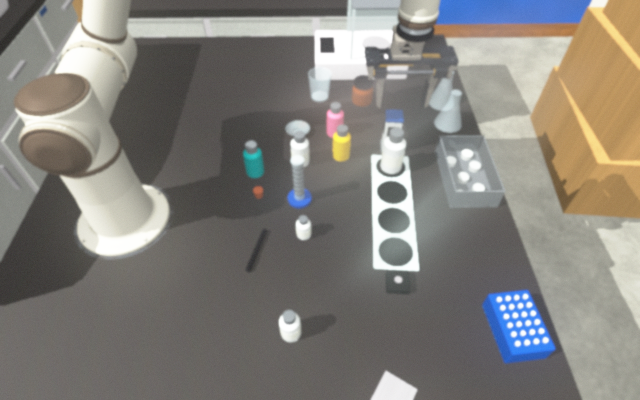

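Bottle a stands on the mark next to the reader, at about (393,150) in the side view, and everything else is undisturbed. Next are the other three.

```bash
python3 - <<'E'
from act import *
for k in "bcd": move(k)
bot.goto([.35,-.45,.3],R)
T=cam("top");S=cam("side");cv2.imwrite("pics/f.png",np.hstack([T["pixels"][60:260,180:480],S["pixels"][100:300,240:540]]))
g=cv2.GaussianBlur(T["pixels"],(3,3),0).min(2).astype(int)
for k in H:
    u,v=np.round(proj(T,[*MK[k],H[k]+.008])[0]).astype(int);val=int(np.median(g[v-2:v+3,u-2:u+3]))
    cap=(abs(g-val)<22).astype(np.uint8);cap=cv2.morphologyEx(cap,cv2.MORPH_OPEN,np.ones((5,5),np.uint8))
    _,l,s,ce=cv2.connectedComponentsWithStats(cap);j=l[v,u]
    print(k,val,s[j].tolist(),"offset mm",((onplane(T,ce[j],H[k]+.008)[0][:2]-MK[k])*1e3).round(1))
h=cv2.cvtColor(T["pixels"],cv2.COLOR_BGR2HSV);_,l,s,ce=cv2.connectedComponentsWithStats(cv2.inRange(h,(100,120,60),(130,255,255)));j=l[227,305];print("cyl",s[j],onplane(T,ce[j],.008),bot.current_clock())
E
```

```text
b width mm 46.3 47.0 lifted 46.4 grip 24.981003891443834
 F [ 0.7 -0.7 -1.2] [0.6629 0.067  0.0711]
 t 22.4
c width mm 39.4 40.0 lifted 39.4 grip 24.991428811918013
 F [-0.1  0.5 -0.7] [ 0.6557 -0.0225  0.0581]
 t 33.5
d width mm 33.4 34.0 lifted 33.3 grip 24.9999260623008
 F [ 0.  -0.  -0.5] [ 0.6489 -0.1124  0.0471]
 t 43.325
a 132 [239, 74, 18, 16, 235] offset mm [ 0.5 -0.3]
b 158 [0, 0, 640, 400, 250289] offset mm [-205.2  -54.6]
c 186 [339, 95, 12, 10, 102] offset mm [0.5 1.2]
d 187 [389, 103, 8, 8, 58] offset mm [ 1.8 -1.6]
cyl [     0      0    640    400 252696] [[0.47112568 0.02572464 0.008     ]] 45.1167
```

View pics/f.png

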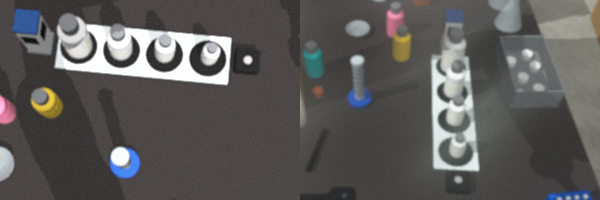

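All four bottles stand in order: a, b, c, d at about x=74, 121, 165 and 211 in the left crop. The cylinder foot is still at (305,222). The offsets for a, c and d are about 2 mm or less. The arm's shadow spoiled b's mask, so I'll recheck b and the cylinder before handing in.

```bash
python3 - <<'E'
from act import *
T=cam("top");print("b cap expected",proj(T,[*MK["b"],.108]).round(1))
h=cv2.cvtColor(T["pixels"],cv2.COLOR_BGR2HSV);_,l,s,ce=cv2.connectedComponentsWithStats(cv2.inRange(h,(100,120,60),(130,255,255)));j=np.argmin(np.hypot(*(ce-(305,225)).T));print("cyl",s[j],onplane(T,ce[j],.008))
cv2.imwrite("pics/b.png",cv2.resize(T["pixels"][70:130,270:340],None,fx=6,fy=6))
E
```

```text
b cap expected [[297.6  91.2]]
cyl [289 207  32  32 444] [[0.42085409 0.04709184 0.008     ]]
```

View pics/b.png

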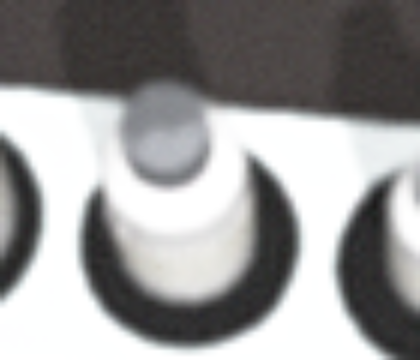

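The crop shows b upright, with its cap centred at crop (165,133), which is pixel (297.5,92.2) against an expected (297.6,91.2), so it is in the middle of its mark. The cylinder has not moved.

```bash
python3 -c "
from workcell import bot
print(bot.job_done())"
```

```text
the job is handed in; nothing more can be done
None
```

The job is handed in: the four bottles stand upright in height order, the tallest next to the code reader, each within about 3 mm of the middle of its mark, and the cylinder was not moved; the robot's clock read about 45 s just before hand-in.

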